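# Demould a cast pipette rest from a sloping mould

## Robot

A 7-joint arm with a two-finger parallel gripper is mounted at the origin on the work surface. World frame = base frame: x ahead of the robot, y to its left, z up, the work surface at z = 0. Lengths are in m, angles in rad, forces in N, time in s.
With the tool pointing down it reaches from about 0.425 to 0.875 m from the base axis. Payload 9.9 kg.
Tool frame: the origin (TCP) lies midway between the tips of the shut fingers; the grasp point (between the pads) lies behind it (env.grip_depth is the z of the grasp point in the tool frame, in m); z points along the fingers, y is the line along which they close (so a half turn about z gives the same grasp; the last joint's range is limited). The gripper opens to 85 mm and grips with 20 to 120 N. Pads are 22 mm wide; open, the fingers measure 114 mm over their backs; the gripper's body (76 mm by 85 mm) begins 54 mm behind the grasp point. The pads swing forward as they close: fully open they stand 13 mm farther back than shut.
Start: joints at [-1.281, 0.576, 0.025, 1.437, -0.015, 1.129, -0.057], TCP at [0.246, 0.628, 0.231] pointing down, gripper open.
Joint ranges: [-2.76, 2.76], [-0.34, 2.15], [-1.52, 1.57], [0.19, 2.46], [-1.09, 4.23], [0.17, 1.99], [-2.82, 2.82]. Speed limits (rad/s): [2.22, 2.22, 3.01, 3.01, 3.14, 3.14, 3.14].

## Interface

Orientations are given as a rotation vector (axis times angle).
In Python, from station import env gives the robot as it stands.
- The arm moves only by the tool jog_arm, never from a script. Its arguments are lists of equal length, an entry for each row: "linear": the shift along the tool's x, y, z in m, a list of three; "turn": the turn about the tool's z in degrees; "grip": the opening, from 0 (shut) to 1 (fully open). In form: {"linear": [[tx, ty, tz], ...], "turn": [turn, ...], "grip": [grip, ...]}. A call has 1 to 20 rows; each row is the pose to reach, as a shift and turn from the pose commanded when the call began, along the tool's axes at that moment; what a row does not reach only later rows make up. A row lasts 1/8 s, in which the tool goes at most 62.5 mm and 10.7 degrees, less where a joint would pass 70% of its speed; a pose out of reach is approached as far as the arm can. A call with a gripper value outside its range is refused whole. The fingers move at their own pace and stop on an object; the grip force is fixed at half the most. Time passes only in rows, so rows that repeat a pose let the fingers close. It gives the time, the measured TCP pose, the force, the opening and the grip force at its end, in the units of the state.
- env.state(): the state, without advancing time (a new reading comes with each control period).
- env.read_camera(name): name is "side" or "top"; returns (picture, depth): 384x512x3 uint8, red, green, blue; 384x512 float32, m along the optical axis (not along the pixel's ray), 0 where there is no reading.
- env.get_calibration(name): a dict with "fx", "fy", "cx", "cy" (pixels), "T" (4x4, takes a point from camera to world coordinates). Camera axes: x right, y down, z forward; pixel columns grow to the right and rows downward; lengths in m; the calibration is good to about 2 mm. A picture is of the moment at which its call begins. get_calibration takes no time and is no camera call.
- env.job_done(): hands the job in; it is judged then, once.
Trained networks look in the newest picture that a camera, given by its name, has taken for a name from the list of things; names that differ only in an ending like _2 or _b are one class to them, and where a whole thing is asked for, a point or a joint stands for the part that bears it (a point fixed in the world has none). Each returns a list of dicts, best first, with "conf" (0 to 1); they miss things now and then, are a little off and sometimes report something else, mostly with a low value. They report only what shows in the picture. A call takes as long as a camera call.
- env.look_for(name, camera): "bbox" ([centre column, centre row, width, height] in pixels, round what is visible of it).
- env.pinpoint(name, camera): "point" ([column, row] in pixels: a listed point, or the origin of a listed thing).
The state is a dict: "time": time; "joint_pos": joint angles; "qvel": joint speeds; "effort": joint torques, N m; "ee_pos": TCP position; "tcp_rot": TCP orientation; "force": force on the tool from outside, world axes, zero at the start; "ft_torque": the same for the moment, N m; "width": finger opening in m; "grasp_force": force on a finger pad.
Only numpy, scipy, OpenCV 4.12 (cv2) and the standard library are available. Lean on these libraries where they do the work, as an engineer would, in place of code of your own. Each camera call takes 0.05 s, during which the arm holds its last target. There are 200 camera calls.

## Task

Swing the retaining bar uphill until it is clear of the casting in the sloping mould, then lift the cast pipette rest straight out of its cavity. Set it down gently on its base on the floor of the steel tray, next to the rest that is already there: parallel to that one, not touching it. Leave the bar open, and do not shift the other rest or knock the other things about.

Things in the scene. Friction and masses are not known exactly. Their poses are not given: they have to be found in the camera images.
- mould: aluminium block 92 x 178 x 30 mm, fixed on a grey stand, its face sloping 25 deg down away from the robot, its middle 85 mm over the table. Origin: centre of the open cavity's mouth, in the face. z: square to the face; x: straight downhill in the face; y: across. Cavity 48 (x) by 124 (y), 12 mm deep, upright walls. Its side (left or right) and yaw vary.
- rest: white resin casting in the cavity. Base 44 (x) by 120 (y), 12 mm thick; on it a web along y, 12 mm thick, 84 long, 32 mm high, with two notches (14 wide, 16 deep) leaving a 32 mm middle tooth. About 110 g. Origin: centre of underside; z up the web. At first its axes are parallel to the mould's and its base is sunk flush in the cavity, against the downhill wall; only the web stands out.
- bar (a joint): angle (rad) of the retaining bar, steel, 14 mm wide, 8 thick, pivoting about the mould's z. 0: it lies lengthwise 3 mm over the web, pointing to the mould's +y. Grows as it swings uphill (counter-clockwise from above); 1.57: straight uphill (to the robot). Stops at -0.15 and 1.75. From 1.1 on it is clear of the casting. Stiff: 1 to 1.5 N at the knob; stays where left. Starts near 0.
- bar_knob (a point): middle of the black round knob, 20 mm in diameter, 30 mm high, standing on the bar (along the mould's z) 105 mm from the pivot, 58 mm above the mould face. The knob's top is 15 mm above this point, the bar's upper face 15 mm below it.
- bar_pivot (a point): the bar's pivot axis: mould x 0, y -82 mm, 39 mm above the mould face (half the bar's thickness), on a post 18 mm in diameter.
- tray: shallow open steel tray, 220 (x) by 170 (y), 22 mm high, walls and floor 4 mm thick. Origin: centre of its underside, on the table; z up. Fixed; it stands on the side the mould does not take, yaw varies. Its -x half, nearer the robot, is free.
- rest_done: another white rest, same shape, size and axes as rest, standing upright in the tray's +x half, 48 to 58 mm from the tray's centre, its y within 11 deg of the tray's y. Origin: centre of underside.
- stain_jar: bystander: small amber jar with black lid, 42 mm across, 60 mm tall, between the stand and the tray. Origin at its underside.
- flask: bystander: glass conical flask, 90 mm across, 150 mm tall. Origin at its underside.
- wash_bottle: bystander: clear plastic bottle with blue cap, 64 mm across, 150 mm tall. Origin at its underside.
- reagent_jar: bystander: white jar with blue lid, 72 mm across, 95 mm tall. Origin at its underside.
- tip_box: bystander: grey box with a clear top, 80 x 120 x 57 mm. Origin at its underside.
- pipette: bystander: hand pipette lying down, about 270 mm long and 26 mm wide, origin under the front end of its body. Origin at its underside.

How it is judged:
On the way, in this order (a step that is already met when the one before it is completed fails the run):
1. the bar has been swung uphill clear of the casting (joint over 1.1 rad), the casting still in its cavity (value of joint bar above 1.1 rad and z of rest in the frame of mould below -0.008 m), for 0.1 s.
2. the casting has been lifted out straight: its underside is above the mould's face, still within 25 mm of over the cavity and within 15 degrees of square to it (z of rest in the frame of mould above 0.001 m and x of rest in the frame of mould between -0.025 and 0.025 m and y of rest in the frame of mould between -0.025 and 0.025 m and angle between the z axis of rest and the z axis of mould, either way round below 0.26 rad), for 0.05 s.
At the end, for the whole second after the job is handed in: The casting stands released on its base in the free half of the tray (on the floor within 4 mm, upright within 5 deg), parallel to the other rest within 12 deg, not touching it; that rest is upright, within 15 mm of its start; the bar is open (over 1.1 rad) (x of rest in the frame of tray between -0.095 and 0.03 m and y of rest in the frame of tray between -0.045 and 0.045 m and z of rest in the frame of tray below 0.008 m and angle between each of rest, rest_done's own z axis and vertical below 0.09 rad and angle between the y axis of rest and the y axis of rest_done, either way round below 0.21 rad and contact force between rest and rest_done below 0.05 N and distance of rest_done from where it was at the start of the episode below 0.015 m and value of joint bar above 1.1 rad and linear speed of rest below 0.02 m/s and angular speed of rest below 0.1 rad/s and contact force between rest and the fingers below 0.05 N).
It fails at once if the casting let go of over the tray while more than 15 mm above its floor (horizontal distance between rest and tray below 0.13 m and z of rest in the frame of tray above 0.019 m and contact force between rest and the fingers below 0.2 N).
It fails at once if another thing on the bench moved by more than 30 mm (distance of any of stain_jar, flask, wash_bottle, reagent_jar, tip_box, pipette from where it was at the start of the episode above 0.03 m).
It fails at once if the other rest moved by more than 15 mm (distance of rest_done from where it was at the start of the episode above 0.015 m).
It also fails if it takes over 61 s, if anything falls off the work surface, if the arm or the gripper's body presses on something with over 40 N, if the wrist force passes 120 N, or if a joint passes its speed limit or range.

## Working session

There is one attempt and no reset: what is moved stays moved. The work goes in short steps, Python scripts to look and compute and a tool call to move; the robot and the scene stay as the last step left them, time stands still between calls to the robot, and variables do not carry over. Pictures are saved under pics/ and viewed, at most 10 in all, crops included, and the job is handed in when it is done.

Besides the shell and the picture viewer there is one more tool, called after "Emit:" as name(argument=value, ...), one argument or row to a line, values as JSON. jog_arm: Moves the arm, as the interface text tells. Its arguments: {"type":"object","properties":{"linear":{"type":"array"},"turn":{"type":"array"},"grip":{"type":"array"}},"required":["linear","turn","grip"]}

```bash
ls; mkdir -p pics; cat > h.py <<'E'
from station import env
import numpy as np, cv2
from scipy.spatial.transform import Rotation as R
def snap(n,f=None):
    p,d=env.read_camera(n)
    if f: cv2.imwrite('pics/'+f,p[:,:,::-1])
    return p,d
def pts(n,d):
    c=env.get_calibration(n);v,u=np.mgrid[:d.shape[0],:d.shape[1]]
    P=np.stack([(u-c['cx'])/c['fx']*d,(v-c['cy'])/c['fy']*d,d],-1)
    W=P@c['T'][:3,:3].T+c['T'][:3,3]; W[d==0]=np.nan
    return W
def proj(n,X):
    c=env.get_calibration(n);T=np.linalg.inv(c['T']);p=T[:3,:3]@np.asarray(X)+T[:3,3]
    return np.array([c['fx']*p[0]/p[2]+c['cx'],c['fy']*p[1]/p[2]+c['cy']])
E
python3 - <<'E'
from h import *
np.set_printoptions(precision=4,suppress=True)
s=env.state();print({k:s[k] for k in('time','ee_pos','tcp_rot','width')},env.grip_depth)
for n in('top','side'):
    p,d=snap(n,n+'0.png');W=pts(n,d);np.save(n+'0.npy',W)
    print(n,env.get_calibration(n)['T'])
    for o in('mould','rest','rest_done','bar','bar_knob','bar_pivot','tray','stain_jar'):
        try:
            r=env.pinpoint(o,n)[:2]
            for q in r:
                u,v=np.round(q['point']).astype(int);print(o,q['conf'],u,v,W[min(max(v,0),383),min(max(u,0),511)])
        except Exception as e: print(o,e)
E
```

```text
pics
{'time': 0.0, 'ee_pos': array([0.2463, 0.628 , 0.2305]), 'tcp_rot': array([-0.5836, -3.0867,  0.0026]), 'width': 0.0853174166409337} -0.0187
top [[ 0.01   -0.9967  0.0811  0.5029]
 [-0.9999 -0.0106 -0.0066 -0.015 ]
 [ 0.0075 -0.0811 -0.9967  1.3751]
 [ 0.      0.      0.      1.    ]]
mould 0.77 180 208 [0.5488 0.2227 0.09  ]
mould 0.29 164 198 [0.5724 0.255  0.1441]
rest 0.82 179 207 [0.5514 0.2255 0.09  ]
rest 0.46 419 209 [ 0.5525 -0.4244  0.0969]
rest_done 0.98 334 193 [ 0.5973 -0.2018  0.0425]
bar it knows: bar_knob, bar_pivot, flask, mould, pipette, reagent_jar, rest, rest_done, stain_jar, tip_box, tray, wash_bottle
bar_knob 0.83 165 198 [0.572  0.2507 0.1515]
bar_pivot 0.73 208 200 [0.5691 0.1423 0.1301]
tray 0.79 335 214 [ 0.5392 -0.2106 -0.0001]
stain_jar 0.51 265 191 [ 0.6    -0.0069  0.055 ]
side [[ 0.9707 -0.1381  0.1966  0.3128]
 [-0.2398 -0.6055  0.7588 -1.0927]
 [ 0.0142 -0.7837 -0.6209  1.001 ]
 [ 0.      0.      0.      1.    ]]
mould 0.69 227 158 [0.5457 0.1973 0.0907]
rest 0.76 225 158 [0.5394 0.2008 0.0892]
rest_done 0.94 271 259 [ 0.5901 -0.2169  0.0141]
rest_done 0.42 282 338 [ 0.5415 -0.4878  0.0393]
bar it knows: bar_knob, bar_pivot, flask, mould, pipette, reagent_jar, rest, rest_done, stain_jar, tip_box, tray, wash_bottle
bar_knob 0.61 236 138 [0.5849 0.2312 0.1445]
bar_pivot 0.42 242 160 [0.5837 0.1326 0.1208]
bar_pivot 0.2 255 267 [ 0.541  -0.2256  0.0024]
stain_jar 0.55 255 217 [ 0.5898 -0.0273  0.0087]
stain_jar 0.24 227 138 [0.5858 0.4073 0.0355]
```

```bash
python3 - <<'E'
import cv2,numpy as np
t=cv2.imread('pics/top0.png')
cv2.imwrite('pics/a.png',cv2.resize(t[120:300,110:430],None,fx=2.5,fy=2.5,interpolation=cv2.INTER_CUBIC))
s=cv2.imread('pics/side0.png')
cv2.imwrite('pics/b.png',cv2.resize(s[90:350,140:400],None,fx=2.3,fy=2.3,interpolation=cv2.INTER_CUBIC))
E
```

```text
(no output)
```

View pics/a.png

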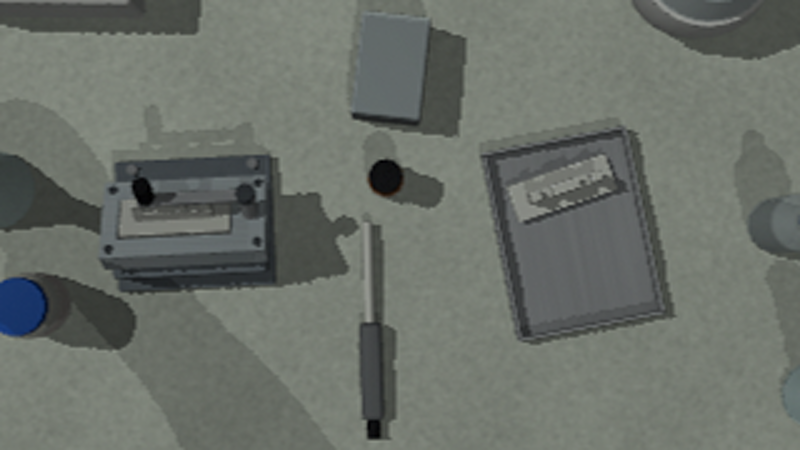

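View pics/b.png

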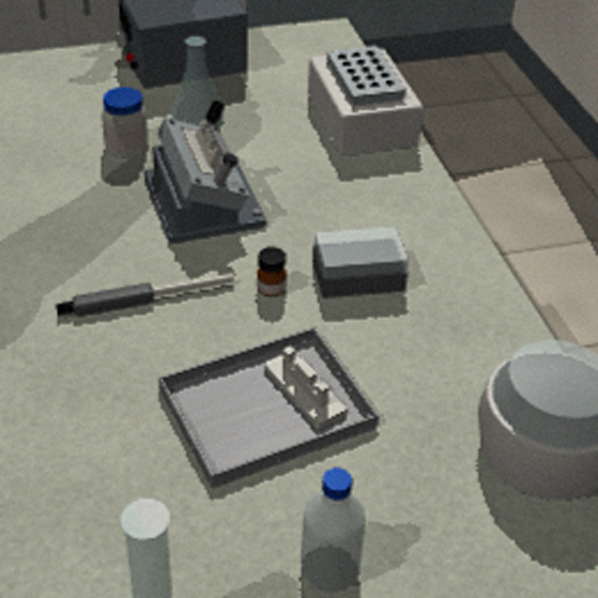

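Top picture (crop scale 2.5, origin 110,120): the mould is on the left at about (180,205), with the knob at (165,198) and the pivot post at (208,200). The tray is at about (340,214), with the finished rest in its far half at (334,193). The side picture agrees. The bar lies along the web, and the flask and the white jar are beyond the mould in +y.

```bash
cat > fit.py <<'E'
from h import *
np.set_printoptions(precision=4,suppress=True)
A={n:np.load(n+'0.npy') for n in('top','side')}
def box(W,lo,hi): 
    P=W.reshape(-1,3);P=P[np.isfinite(P).all(1)]
    return P[((P>lo)&(P<hi)).all(1)]
for n,W in A.items():
    P=box(W,[.44,.07,.05],[.68,.34,.2])
    # ransac plane at 25deg
    rng=np.random.default_rng(0);best=None
    for i in range(3000):
        q=P[rng.choice(len(P),3,False)];m=np.cross(q[1]-q[0],q[2]-q[0]);m/=np.linalg.norm(m)+1e-12;m*=np.sign(m[2])
        if abs(np.degrees(np.arccos(m[2]))-25)>5 or m[0]<0.2: continue
        k=(abs((P-q[0])@m)<.003).sum()
        if best is None or k>best[0]: best=(k,m,q[0])
    k,m,q=best;I=P[abs((P-q)@m)<.004];c=I.mean(0);m=np.linalg.svd(I-c)[2][2];m*=np.sign(m[2])
    print(n,k,'normal',m,'tilt',np.degrees(np.arccos(m[2])),'yaw',np.degrees(np.arctan2(m[1],m[0])))
    y=np.cross([0,0,1],m);y/=np.linalg.norm(y);x=np.cross(y,m)
    I=P[abs((P-c)@m)<.005]
    ab=np.c_[(I-c)@x,(I-c)@y]
    r=cv2.minAreaRect((ab*1000).astype(np.float32));print(r)
    C=c+x*r[0][0]/1e3+y*r[0][1]/1e3;print('centre',C)
# tray and done
for n,W in A.items():
    P=box(W,[.38,-.4,.012],[.72,-.05,.03]);r=cv2.minAreaRect((P[:,:2]*1000).astype(np.float32));print(n,'tray',r)
    Q=box(W,[.45,-.3,.024],[.68,-.1,.055]);
    H=box(W,[.45,-.3,.030],[.68,-.1,.055]);r=cv2.minAreaRect((H[:,:2]*1000).astype(np.float32));print(' done web',r,len(H))
    v=np.linalg.svd(H[:,:2]-H[:,:2].mean(0))[2][0];print(H.mean(0),np.degrees(np.arctan2(v[1],v[0])))
    print([(o,[(q['conf'],np.round(proj(n,[0,0,0])*0+q['point'])) for q in env.pinpoint(o,n)[:1]]) for o in('flask','reagent_jar','wash_bottle')])
E
python3 fit.py
```

```text
top 1151 normal [0.4235 0.0278 0.9055] tilt 25.112446323686058 yaw 3.7551352035327414
((6.986152648925781, -1.526397705078125), (179.8394775390625, 97.79239654541016), 89.96282958984375)
centre [0.5536 0.2154 0.0841]
side 398 normal [0.4155 0.0255 0.9092] tilt 24.602032084034274 yaw 3.5090366918698654
((11.985237121582031, 14.98443603515625), (93.96540832519531, 187.44700622558594), 0.26720091700553894)
centre [0.555  0.2092 0.0829]
top tray ((542.519775390625, -219.73123168945312), (219.9773406982422, 171.0100860595703), 11.391877174377441)
 done web ((594.0347900390625, -207.15370178222656), (11.916130065917969, 83.46463775634766), 19.01655387878418) 109
[ 0.5943 -0.2088  0.0435] -70.7186835645034
[('flask', [(0.7, array([110., 196.]))]), ('reagent_jar', [(0.86, array([125., 239.]))]), ('wash_bottle', [(0.65, array([417., 212.]))])]
side tray ((584.7242431640625, -188.5910186767578), (315.9591979980469, 227.67189025878906), 11.359888076782227)
 done web ((595.1409912109375, -211.6763458251953), (14.960981369018555, 86.72657775878906), 19.375755310058594) 141
[ 0.594  -0.2133  0.0408] -70.26386353096392
[('flask', [(0.57, array([226., 138.]))]), ('reagent_jar', [(0.74, array([237., 136.]))]), ('wash_bottle', [(0.57, array([283., 339.]))])]
```

```bash
cat >> h.py <<'E'
def mould(ox,oy,psi,oz=.085):
    t=np.radians(25);c,s=np.cos(psi),np.sin(psi)
    Rm=np.array([[c,-s,0],[s,c,0],[0,0,1]])@np.array([[np.cos(t),0,np.sin(t)],[0,1,0],[-np.sin(t),0,np.cos(t)]])
    return Rm,np.array([ox,oy,oz])
def knob(th): return np.array([-.105*np.sin(th),-.082+.105*np.cos(th),.058])
E
python3 - <<'E'
from h import *
from scipy.optimize import least_squares
np.set_printoptions(precision=4,suppress=True)
obs={}
for n in('top','side'):
    snap(n)
    for o in('mould','rest','bar_pivot','bar_knob'):
        r=env.pinpoint(o,n)
        if r: obs[n,o]=(np.array(r[0]['point'],float),r[0]['conf'])
def f(p,full=False):
    Rm,O=mould(*p[:3]);out=[]
    L={'mould':[0,0,0],'rest':[-0+.002,0,-.012],'bar_pivot':[0,-.082,.039],'bar_knob':knob(p[3])}
    for (n,o),(q,c) in obs.items(): out.append((proj(n,O+Rm@np.array(L[o]))-q))
    if full:
        for k,r in zip(obs,out): print(k,obs[k],r)
    return np.r_[np.ravel(out),(p[2]-np.radians(3.65))/.02,p[3]/.1]
s=least_squares(f,[.554,.214,.064,0.],loss='soft_l1');print(s.x);f(s.x,True)
Rm,O=mould(*s.x[:3]);print('knob',O+Rm@knob(s.x[3]),'pivot',O+Rm@[0,-.082,.039])
# heights: knob/bar points in depth, in mould frame
for n in('top','side'):
    W=np.load(n+'0.npy').reshape(-1,3);W=W[np.isfinite(W).all(1)];M=(W-O)@Rm
    for nm,lo,hi in(('bar',.037,.047),('knob',.05,.08),('webtop',.024,.034)):
        k=M[(M[:,2]>lo)&(M[:,2]<hi)&(abs(M[:,0])<.06)&(abs(M[:,1])<.12)];print(n,nm,len(k),k.min(0),k.mean(0),k.max(0))
print(env.state()['time'])
E
```

```text
[ 0.5509  0.2228  0.0566 -0.0444]
('top', 'mould') (array([178.3, 207.3]), 0.69) [ 2.0394 -0.0273]
('top', 'rest') (array([181.3, 208.7]), 0.79) [-0.1399 -0.0747]
('top', 'bar_pivot') (array([205.9, 199. ]), 0.65) [2.7511 0.1104]
('top', 'bar_knob') (array([169.5, 196.8]), 0.57) [-1.7982 -0.8379]
('side', 'mould') (array([227.9, 156.4]), 0.79) [-0.8125 -1.3566]
('side', 'rest') (array([228.2, 159.6]), 0.74) [-1.944  -1.6218]
('side', 'bar_pivot') (array([224.8, 155.2]), 0.67) [13.1102  3.7688]
('side', 'bar_knob') (array([233.9, 140.5]), 0.51) [-0.7176 -2.5219]
knob [0.5783 0.2473 0.1356] pivot [0.572  0.1419 0.1203]
top bar 209 [-0.007  -0.0916  0.0371] [ 0.0015 -0.0335  0.0425] [0.0117 0.033  0.0469]
top knob 74 [-0.0081 -0.0896  0.0502] [-0.0005  0.0182  0.067 ] [0.0122 0.0326 0.0762]
top webtop 44 [-0.0055 -0.0895  0.0241] [-0.0003 -0.0132  0.0287] [0.011  0.0434 0.0339]
side bar 89 [-0.0051 -0.0997  0.0374] [ 0.0034 -0.0425  0.0423] [0.0139 0.0249 0.047 ]
side knob 42 [-0.0051  0.0065  0.05  ] [0.0021 0.0151 0.0644] [0.0143 0.0264 0.076 ]
side webtop 41 [-0.0036 -0.0993  0.0243] [ 0.0021 -0.0343  0.0285] [0.0117 0.0411 0.0337]
1.6
```

Emit:
jog_arm(
  linear=[
    [-0.485,-0.22,0],
    [-0.485,-0.22,0],
    [-0.485,-0.22,0],
    [-0.485,-0.22,0],
    [-0.485,-0.22,0],
    [-0.485,-0.22,0],
    [-0.485,-0.22,0],
    [-0.485,-0.22,0],
    [-0.485,-0.22,0],
    [-0.485,-0.22,0],
    [-0.485,-0.22,0],
    [-0.485,-0.22,0],
  ],
  turn=[-25,-25,-25,-25,-25,-25,-25,-25,-25,-25,-25,-25],
  grip=[0,0,0,0,0,0,0,0,0,0,0,0],
)

```text
time: 3.1
ee_pos: [0.6168, 0.248, 0.2314]
tcp_rot: [0.102, -3.14, -0.001]
force: [0.5, 0.8, 0.1]
width: -0.0
grasp_force: 0.0
```

Emit:
jog_arm(
  linear=[
    [0,0,0.05],
    [0,0,0.096],
    [0,0,0.096],
    [0.01,-0.001,0.096],
    [0.018,-0.001,0.094],
    [0.026,0,0.091],
    [0.036,0,0.087],
    [0.045,0,0.083],
    [0.055,-0.002,0.079],
    [0.064,-0.005,0.075],
    [0.073,-0.008,0.071],
  ],
  turn=[0,0,0,0,0,0,0,0,0,0,0],
  grip=[0,0,0,0,0,0,0,0,0,0,0],
)

```text
time: 4.47
ee_pos: [0.5448, 0.2335, 0.1605]
tcp_rot: [0.098, -3.14, 0.0]
force: [2.1, -0.6, -0.4]
width: 0.0001
grasp_force: 1.2
```

```bash
python3 - <<'E'
from h import *
t,d=snap('top');np.save('t1.npy',pts('top',d));s,d=snap('side')
f=lambda a:cv2.resize(a,None,fx=4,fy=4,interpolation=cv2.INTER_CUBIC)[:,:,::-1]
cv2.imwrite('pics/c.png',np.hstack([f(t[150:260,130:225]),f(s[80:190,180:280])]))
E
```

```text
(no output)
```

View pics/c.png

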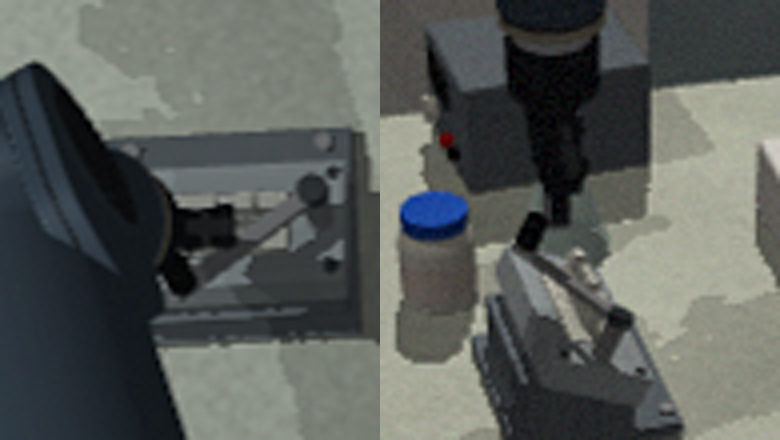

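The bar has swung to about 0.6 rad, with the knob against the fingers (left panel, about (185,275); right panel, about (530,230)). I'll continue along the arc.

Emit:
jog_arm(
  linear=[
    [0.009,-0.005,-0.004],
    [0.017,-0.011,-0.007],
    [0.025,-0.017,-0.01],
    [0.032,-0.024,-0.012],
    [0.038,-0.032,-0.014],
    [0.044,-0.04,-0.016],
    [0.048,-0.048,-0.017],
    [0.052,-0.056,-0.018],
    [0.055,-0.064,-0.019],
    [0.057,-0.07,-0.019],
    [0.058,-0.075,-0.019],
    [0.058,-0.075,-0.019],
    [0.055,-0.055,-0.03],
    [0.04,-0.03,-0.07],
    [0.0,0.0,-0.1],
    [0.0,0.0,-0.1],
  ],
  turn=[0,0,0,0,0,0,0,0,0,0,0,0,0,0,0,0],
  grip=[0,0,0,0,0,0,0,0,0,0,0,0,0,0,0,0],
)

```text
time: 6.58
ee_pos: [0.5477, 0.239, 0.2629]
tcp_rot: [-0.104, 3.135, 0.006]
force: [-0.8, -0.6, -1.4]
width: -0.0001
grasp_force: 0.0
```

Emit:
jog_arm(
  linear=[
    [0,-0.28,-0.1],
    [0,-0.28,-0.1],
    [0,-0.28,-0.1],
    [0,-0.28,-0.1],
    [0,-0.28,-0.1],
    [0,-0.28,-0.1],
    [0,-0.28,-0.1],
    [0,-0.28,-0.1],
    [0,-0.28,-0.1],
  ],
  turn=[-86,-86,-86,-86,-86,-86,-86,-86,-86],
  grip=[0.42,0.42,0.42,0.42,0.42,0.42,0.42,0.42,0.42],
)

```text
time: 7.7
ee_pos: [0.5619, -0.0438, 0.3587]
tcp_rot: [2.206, -2.232, -0.004]
force: [0.2, -0.4, -2.5]
width: 0.0355
grasp_force: 0.0
```

```bash
python3 - <<'E'
from h import *
np.set_printoptions(precision=4,suppress=True)
s=env.state();print(s['time'],s['ee_pos'],s['tcp_rot'],s['width'],s['joint_pos'])
t,d=snap('top');np.save('t2.npy',pts('top',d));sd,d2=snap('side');np.save('s2.npy',pts('side',d2))
for n in('top','side'): print(n,[(o,np.round(env.pinpoint(o,n)[0]['point'],1)) for o in('rest','bar_knob','mould') if env.pinpoint(o,n)])
u,v=proj('side',s['ee_pos']).astype(int);print(u,v,env.get_calibration('side')['fx'])
f=lambda a,k:cv2.resize(a,None,fx=k,fy=k,interpolation=cv2.INTER_NEAREST)[:,:,::-1]
a=f(t[160:260,130:230],4);b=f(sd[max(v-60,0):max(v-60,0)+80,u-40:u+40],5)
cv2.imwrite('pics/d.png',np.hstack([a,b]))
E
```

```text
7.7 [ 0.5619 -0.0438  0.3587] [ 2.2057 -2.2319 -0.0038] 0.035537738273094824 [ 0.551   0.4097 -0.8526  1.4978  0.3102  1.3794  2.8089]
top [('rest', array([179.6, 208.8])), ('bar_knob', array([125.7, 242.9]))]
side [('rest', array([226.6, 157. ])), ('bar_knob', array([216.4, 151.6])), ('mould', array([226.6, 156.1]))]
248 124 466.36431933287776
```

View pics/d.png

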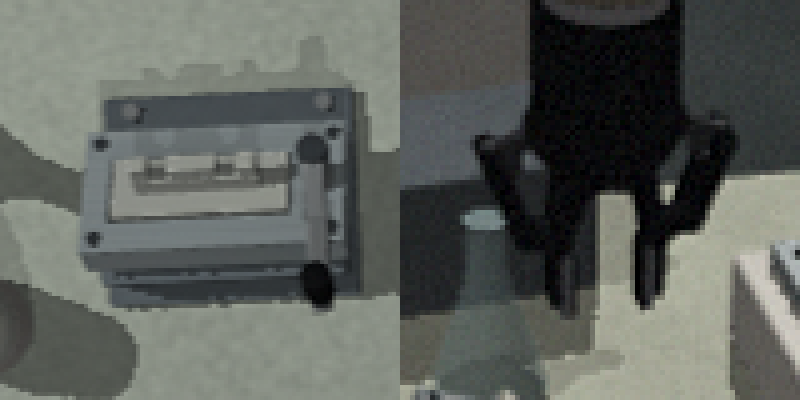

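Left panel: the bar is fully open, with the knob at panel (318,285), straight uphill, and the rest still lies in its cavity with its notches visible. Right panel: the finger tips are about 9–11 mm thick and should fit the 14 mm notches. Next I'll fit the web and teeth exactly.

```bash
cat > fit2.py <<'E'
from h import *
from scipy.optimize import minimize
import sys
np.set_printoptions(precision=4,suppress=True)
def ext(M,k,lo,hi): return
for n,fl in(('top','t2.npy'),('side','s2.npy')):
    Rm,O=mould(.552,.219,.0628)
    W=np.load(fl).reshape(-1,3);W=W[np.isfinite(W).all(1)];M=(W-O)@Rm
    face=M[(abs(M[:,0])>.03)&(abs(M[:,0])<.04)&(abs(M[:,1])<.06)];print(n,'face z',np.median(face[:,2]))
    w=M[(M[:,2]>.021)&(M[:,2]<.037)&(abs(M[:,0])<.02)&(abs(M[:,1])<.06)]
    print(len(w),'web x',np.percentile(w[:,0],[2,50,98]))
    print('y',np.sort(np.round(w[:,1]*1e3,0)).astype(int))
    lo=M[(M[:,2]>.008)&(M[:,2]<.021)&(abs(M[:,0])<.02)&(abs(M[:,1])<.06)]
    print('low y',np.sort(np.round(lo[:,1]*1e3,0)).astype(int))
    # block outline on face
    f=M[(abs(M[:,2])<.004)&(abs(M[:,0])<.06)&(abs(M[:,1])<.11)]
    r=cv2.minAreaRect((f[:,:2]*1e3).astype(np.float32));print('face rect',r)
    b=M[(M[:,2]>.038)&(M[:,2]<.047)&(M[:,0]>-.09)&(M[:,0]<-.015)&(M[:,1]<-.06)];print('bar y',b.mean(0),len(b), np.degrees(np.arctan2(*np.polyfit(b[:,0],b[:,1],1)[:1],1)))
E
python3 fit2.py
```

```text
top face z -0.04445397929502127
126 web x [-0.0036  0.0016  0.0106]
y [-37 -37 -36 -36 -35 -35 -34 -34 -33 -33 -33 -32 -31 -30 -30 -30 -30 -29
 -28 -28 -28 -27 -27 -25 -25 -25 -11 -11 -11 -11  -9  -9  -9  -8  -8  -8
  -7  -6  -6  -6  -6  -5  -4  -3  -3  -3  -3  -2  -1  -1  -1   0   1   1
   2   2   3   3   4   5   5   5   6   7   7   7   7   8   9   9   9  10
  10  10  11  12  13  13  13  14  15  15  15  15  16  16  17  18  18  18
  19  20  20  21  21  21  35  35  35  36  36  36  37  37  38  39  39  39
  40  40  41  41  41  41  42  43  43  43  43  45  45  45  46  46  47  47]
low y [-36 -36 -36 -36 -35 -34 -33 -31 -31 -30 -27 -27 -26 -25 -24 -22 -22 -22
 -20 -20 -19 -19 -19 -17 -17 -17 -16 -16 -15 -14 -14 -14 -13 -12 -12 -11
 -11 -11 -11 -10  -9  -7  -6  -5  -4  -4   0   0   2   3   4   5   7   8
   9  10  11  12  13  15  15  16  19  19  20  21  22  23  24  25  26  26
  26  26  27  28  29  29  30  30  31  32  32  32  32  34  34  35  35  35
  35  36  36  38  39  40  42  43  44  44  45  47]
face rect ((1.6260910034179688, -3.6046371459960938), (179.38241577148438, 95.63333892822266), 89.91470336914062)
bar y [-0.0529 -0.291   0.0421] 186 80.1376365582883
side face z -0.07360874845977453
62 web x [-0.0022  0.0021  0.0121]
y [-42 -42 -40 -39 -39 -39 -38 -38 -38 -38 -34 -34 -33 -30 -29 -17 -15 -15
 -13 -13 -11 -11 -10  -9  -8  -8  -8  -6  -6  -3  -2  -2  -2   1   1   1
   2   4   5   6  10  12  12  13  15  18  18  28  29  29  30  30  31  33
  34  34  36  38  38  40  40  41]
low y [-29 -26 -20 -19 -18 -15 -13 -12 -11  -9  -9  -8  -5  -3   0   9  10  10
  12  15  16  16  20  22  25  26  28  32  34  34  34  35  38  42  43  44]
face rect ((3.4544219970703125, -9.87591552734375), (185.0453643798828, 92.83258056640625), 89.45591735839844)
bar y [-0.0566 -0.43    0.0415] 138 80.0206277468161
```

Emit:
jog_arm(
  linear=[
    [-0.267,0.001,0.1],
    [-0.267,0.001,0.1],
    [-0.267,0.001,0.1],
    [-0.267,0.001,0.1],
    [-0.267,0.001,0.1],
    [-0.267,0.001,0.1],
    [-0.267,0.001,0.1],
    [-0.267,0.001,0.15],
    [-0.267,0.001,0.2],
    [-0.267,0.001,0.231],
    [-0.267,0.001,0.231],
    [-0.267,0.001,0.231],
  ],
  turn=[85.7,85.7,85.7,85.7,85.7,85.7,85.7,85.7,85.7,85.7,85.7,85.7],
  grip=[0.44,0.44,0.44,0.44,0.44,0.44,0.44,0.44,0.44,0.44,0.44,0.44],
)

```text
time: 9.85
ee_pos: [0.5661, 0.2222, 0.1293]
tcp_rot: [0.092, -3.139, -0.0]
force: [0.5, -1.0, 0.3]
width: 0.0379
grasp_force: 0.0
```

```bash
python3 - <<'E'
from h import *
np.set_printoptions(precision=4,suppress=True)
s=env.state();print(s['time'],s['ee_pos'],s['tcp_rot'],s['width'],s['force'])
sd,d2=snap('side');W=pts('side',d2);t,d=snap('top')
u,v=proj('side',s['ee_pos']).round().astype(int);print(u,v)
P=W.reshape(-1,3);P=P[np.isfinite(P).all(1)]
ps=np.radians(3.6);Q=P-s['ee_pos'];hv=np.c_[Q[:,0]*np.cos(ps)+Q[:,1]*np.sin(ps),-Q[:,0]*np.sin(ps)+Q[:,1]*np.cos(ps),Q[:,2]]*1e3
# finger points
k=hv[(abs(hv[:,0])<25)&(abs(hv[:,1])<45)&(hv[:,2]>-2)&(hv[:,2]<30)]
for z in range(-2,30,4):
    a=k[(k[:,2]>=z)&(k[:,2]<z+4)];o=np.argsort(a[:,1]);print(z,[tuple(np.round(x[:2]).astype(int)) for x in a[o]])
Rm,O=mould(.552,.219,.0628);M=((P-O)@Rm)*1e3
w=M[(M[:,2]>21)&(M[:,2]<37)&(abs(M[:,0])<20)&(abs(M[:,1])<60)];print('web',np.sort(w[:,1].round()).astype(int))
f=lambda a,k:cv2.resize(a,None,fx=k,fy=k,interpolation=cv2.INTER_CUBIC)[:,:,::-1]
cv2.imwrite('pics/e.png',np.hstack([f(sd[v-30:v+30,u-30:u+30],9),f(t[190:220,160:195],9)[:270,:250].repeat(2,0)]))
E
```

```text
9.85 [0.5661 0.2222 0.1293] [ 0.0915 -3.1388 -0.0002] 0.037911980162085426 [ 0.5113 -1.0402  0.3499]
231 144
-2 [(np.int64(3), np.int64(-25)), (np.int64(-3), np.int64(19)), (np.int64(-6), np.int64(20)), (np.int64(-9), np.int64(22))]
2 [(np.int64(-6), np.int64(-33)), (np.int64(-2), np.int64(-31)), (np.int64(10), np.int64(-26)), (np.int64(-3), np.int64(18)), (np.int64(-9), np.int64(20)), (np.int64(-5), np.int64(22))]
6 [(np.int64(1), np.int64(-34)), (np.int64(-6), np.int64(-34)), (np.int64(4), np.int64(-33)), (np.int64(8), np.int64(-33)), (np.int64(-2), np.int64(-33)), (np.int64(-12), np.int64(-30)), (np.int64(-8), np.int64(-28)), (np.int64(-10), np.int64(-22)), (np.int64(-6), np.int64(-22))]
10 [(np.int64(4), np.int64(-36)), (np.int64(-6), np.int64(-32)), (np.int64(1), np.int64(-32)), (np.int64(-2), np.int64(-30)), (np.int64(9), np.int64(-29)), (np.int64(-10), np.int64(-21)), (np.int64(-4), np.int64(15)), (np.int64(-10), np.int64(16)), (np.int64(-9), np.int64(23))]
14 [(np.int64(0), np.int64(-35)), (np.int64(-9), np.int64(-32)), (np.int64(2), np.int64(-30)), (np.int64(9), np.int64(-28
[... 611 characters left out ...]
nt64(-40)), (np.int64(-5), np.int64(-32)), (np.int64(9), np.int64(-31)), (np.int64(-6), np.int64(18))]
26 [(np.int64(0), np.int64(-37)), (np.int64(-3), np.int64(-37)), (np.int64(4), np.int64(-35)), (np.int64(-2), np.int64(-34)), (np.int64(-5), np.int64(-32)), (np.int64(2), np.int64(-31)), (np.int64(9), np.int64(-30)), (np.int64(-8), np.int64(-29)), (np.int64(-11), np.int64(-28)), (np.int64(-10), np.int64(-23)), (np.int64(-8), np.int64(10)), (np.int64(-3), np.int64(15)), (np.int64(-9), np.int64(18))]
web [-46 -42 -41 -40 -40 -39 -39 -38 -37 -36 -36 -33 -33 -32 -27 -15 -15 -14
 -13 -13 -12 -10 -10  -9  -8  -6  -6  -6  -3  -2  -1  -1   1   2   9   9
  10  31  32  32  33  34  35  38  40  41  45]
```

View pics/e.png

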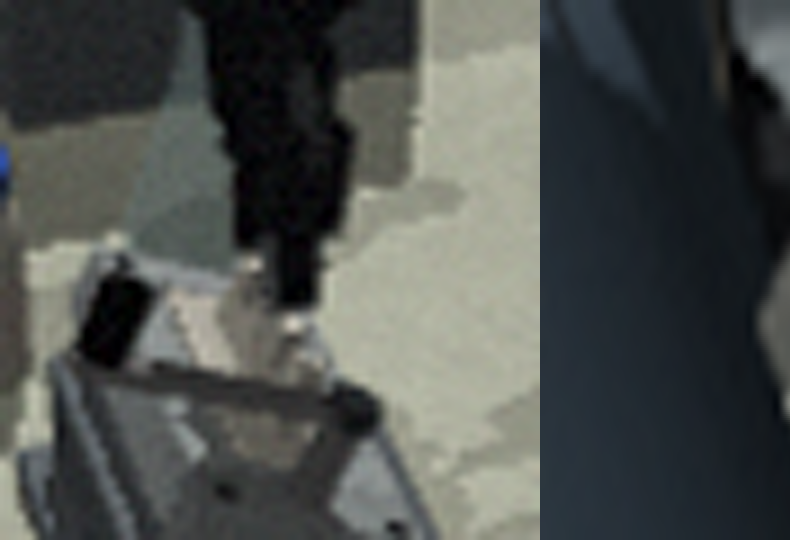

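The near finger hangs over the web between the notches, panel about (297,300). In the side camera's own frame the fingers and the web are aligned to about 2 mm. I'll narrow the opening and lower carefully.

Emit:
jog_arm(
  linear=[
    [0.002,0.0005,0],
    [0.002,0.0005,0],
    [0.002,0.0005,0.008],
    [0.002,0.0005,0.012],
    [0.002,0.0005,0.016],
    [0.002,0.0005,0.018],
    [0.002,0.0005,0.018],
  ],
  turn=[0,0,0,0,0,0,0],
  grip=[0.41,0.41,0.41,0.41,0.41,0.41,0.41],
)

```text
time: 10.82
ee_pos: [0.5632, 0.2221, 0.1097]
tcp_rot: [0.092, -3.137, 0.001]
force: [0.2, 0.4, -0.3]
width: 0.035
grasp_force: 0.4
```

Emit:
jog_arm(
  linear=[
    [0,0,0.002],
    [0,0,0.004],
    [0,0,0.006],
    [0,0,0.007],
    [0,0,0.007],
  ],
  turn=[0,0,0,0,0],
  grip=[0.41,0.41,0.41,0.41,0.41],
)

```text
time: 11.45
ee_pos: [0.5639, 0.2221, 0.1052]
tcp_rot: [0.091, -3.14, 0.001]
force: [-4.3, -2.3, 22.5]
width: 0.0353
grasp_force: 11.2
```

Emit:
jog_arm(
  linear=[
    [0,0,-0.003],
    [0,0,-0.003],
    [0,0,-0.003],
    [0,0,-0.003],
    [0,0,-0.003],
    [0,0,-0.003],
  ],
  turn=[0,0,0,0,0,0],
  grip=[0.41,0.41,0.3,0.3,0.3,0.3],
)

```text
time: 12.2
ee_pos: [0.5637, 0.2224, 0.107]
tcp_rot: [0.092, -3.139, -0.0]
force: [-1.9, 0.2, 12.3]
width: 0.0295
grasp_force: 58.3
```

Emit:
jog_arm(
  linear=[
    [0,0,0],
    [0,0,0],
    [0,0,0],
    [-0.001,0,-0.002],
    [-0.0015,0,-0.004],
    [-0.0023,0,-0.0055],
    [-0.0023,0,-0.0055],
  ],
  turn=[0,0,0,0,0,0,0],
  grip=[0.1,0.1,0.1,0.1,0.1,0.1,0.1],
)

```text
time: 13.08
ee_pos: [0.5656, 0.2223, 0.1114]
tcp_rot: [0.091, -3.137, 0.001]
force: [-1.1, 3.8, -1.9]
width: 0.0291
grasp_force: 59.5
```

```bash
python3 - <<'E'
from h import *
s=env.state();print(s['time'],s['ee_pos'],s['width'],s['force'],s['grasp_force'])
sd,d2=snap('side');np.save('s3.npy',pts('side',d2))
u,v=proj('side',s['ee_pos']).round().astype(int)
f=lambda a,k:cv2.resize(a,None,fx=k,fy=k,interpolation=cv2.INTER_CUBIC)[:,:,::-1]
cv2.imwrite('pics/f.png',f(sd[v-22:v+33,u-30:u+30],10))
E
```

```text
13.075 [0.56556765 0.22231465 0.11135925] 0.029133825583711154 [-1.05379408  3.75258143 -1.92172575] 59.50121283531189
```

View pics/f.png

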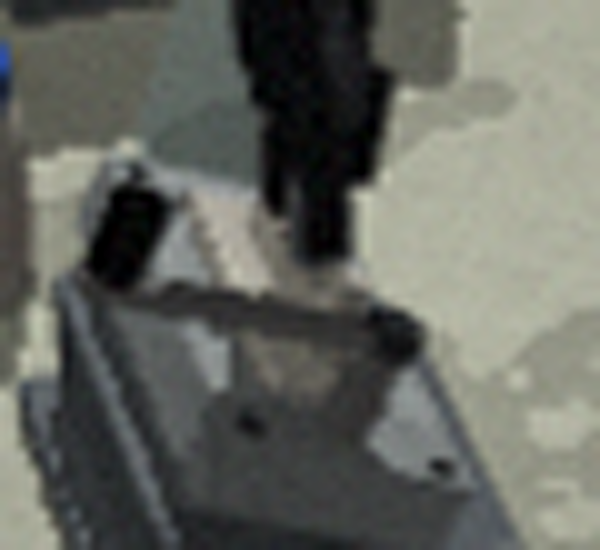

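The finger sits in the notch and the grip holds (width steady, 59 N). I'll keep lifting along the mould's normal.

Emit:
jog_arm(
  linear=[
    [-0.0013,0,-0.0027],
    [-0.0025,0,-0.0054],
    [-0.0038,0,-0.0082],
    [-0.0051,0,-0.011],
    [-0.0068,0,-0.0145],
    [-0.0085,0,-0.018],
    [-0.0106,0,-0.0227],
    [-0.0106,0,-0.0227],
  ],
  turn=[0,0,0,0,0,0,0,0],
  grip=[0.1,0.1,0.1,0.1,0.1,0.1,0.1,0.1],
)

```text
time: 14.12
ee_pos: [0.5767, 0.2228, 0.1346]
tcp_rot: [0.091, -3.138, 0.0]
force: [-0.3, -0.6, -0.5]
width: 0.0293
grasp_force: 59.7
```

```bash
python3 - <<'E'
from h import *
s=env.state();print(s['time'],s['ee_pos'],s['width'],s['force'],s['grasp_force'])
sd,d2=snap('side');np.save('s3.npy',pts('side',d2))
print([ (q['point'],q['conf']) for q in env.pinpoint('rest','side')])
u,v=proj('side',s['ee_pos']).round().astype(int)
f=lambda a,k:cv2.resize(a,None,fx=k,fy=k,interpolation=cv2.INTER_CUBIC)[:,:,::-1]
cv2.imwrite('pics/g.png',f(sd[v-17:v+38,u-30:u+30],10))
E
```

```text
14.125 [0.57671693 0.2228387  0.13463444] 0.02931449964534145 [-0.30725943 -0.61424884 -0.49704414] 59.650901556015015
[([230.6, 154.8], 0.6)]
```

View pics/g.png

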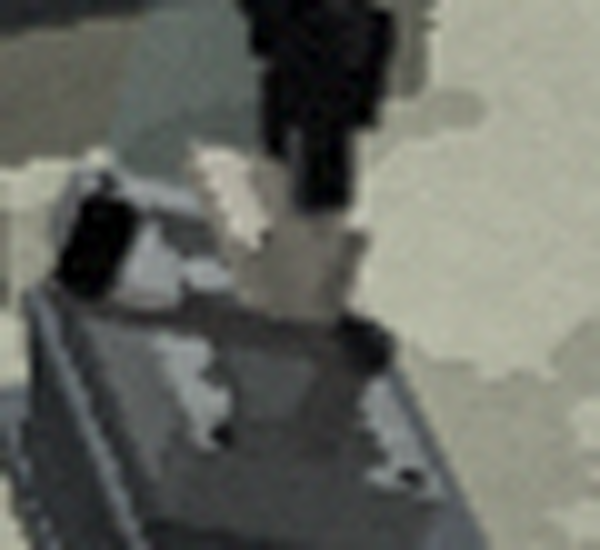

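The casting is out, still square to the mould: its base is at panel (300,290), above the empty cavity. I'll carry it to the tray.

Emit:
jog_arm(
  linear=[
    [0,0,-0.02],
    [0,0,-0.05],
    [0.003,-0.015,-0.08],
    [0.01,-0.05,-0.085],
    [0.017,-0.09,-0.085],
    [0.025,-0.13,-0.085],
    [0.033,-0.17,-0.085],
    [0.041,-0.21,-0.085],
    [0.048,-0.25,-0.085],
    [0.056,-0.29,-0.085],
    [0.064,-0.33,-0.085],
    [0.071,-0.37,-0.085],
    [0.079,-0.41,-0.085],
    [0.083,-0.43,-0.085],
    [0.085,-0.441,-0.085],
    [0.085,-0.441,-0.085],
    [0.085,-0.441,-0.085],
  ],
  turn=[0,0,0,-2,-4,-6,-8,-10,-12,-13,-14,-15,-15.8,-15.8,-15.8,-15.8,-15.8],
  grip=[0.1,0.1,0.1,0.1,0.1,0.1,0.1,0.1,0.1,0.1,0.1,0.1,0.1,0.1,0.1,0.1,0.1],
)

```text
time: 16.35
ee_pos: [0.5178, -0.2207, 0.2197]
tcp_rot: [0.525, -3.095, -0.001]
force: [-0.5, 0.7, -1.7]
width: 0.0293
grasp_force: 59.7
```

```bash
cat > rp.py <<'E'
from h import *
np.set_printoptions(precision=4,suppress=True)
s=env.state();p=s['ee_pos'];print(s['time'],p,s['tcp_rot'],s['width'],s['force'],s['grasp_force'],s['joint_pos'][6])
sd,d2=snap('side');W=pts('side',d2);P=W.reshape(-1,3);c=sd.reshape(-1,3).astype(int)
ok=np.isfinite(P).all(1);P=P[ok];c=c[ok]
a=np.radians(19.2);Q=P-p;hv=np.c_[Q[:,0]*np.cos(a)+Q[:,1]*np.sin(a),-Q[:,0]*np.sin(a)+Q[:,1]*np.cos(a),Q[:,2]]*1e3
# held rest: base points (bright) around the tool
m=(abs(hv[:,0])<50)&(abs(hv[:,1])<75)&(hv[:,2]>-50)&(hv[:,2]<12)&(P[:,2]>.03)&(c.min(1)>90)
k=hv[m];print(len(k),'h/v/z ranges',np.percentile(k,[2,50,98],axis=0))
# top face of base: lowest band; fit z vs h
b=k[(k[:,2]<-12)];A=np.c_[b[:,0],b[:,1],np.ones(len(b))]
r=np.linalg.lstsq(A,b[:,2],rcond=None)[0];print('slope deg',np.degrees(np.arctan(r[:2])))
u,v=proj('side',p).round().astype(int)
import sys
cv2.imwrite('pics/'+sys.argv[1],cv2.resize(sd[v-45:v+45,u-60:u+60],None,fx=6,fy=6,interpolation=cv2.INTER_CUBIC)[:,:,::-1])
E
python3 rp.py h.png
```

```text
16.35 [ 0.5178 -0.2207  0.2197] [ 0.5249 -3.0947 -0.0007] 0.029262672098005555 [-0.4556  0.686  -1.7368] 59.654953479766846 1.97793102053154
417 h/v/z ranges [[-31.2327 -61.8654 -36.1969]
 [-11.4109  -4.6996 -19.2863]
 [ 10.5259  53.4422   4.1338]]
slope deg [-7.1614  2.6402]
```

View pics/h.png

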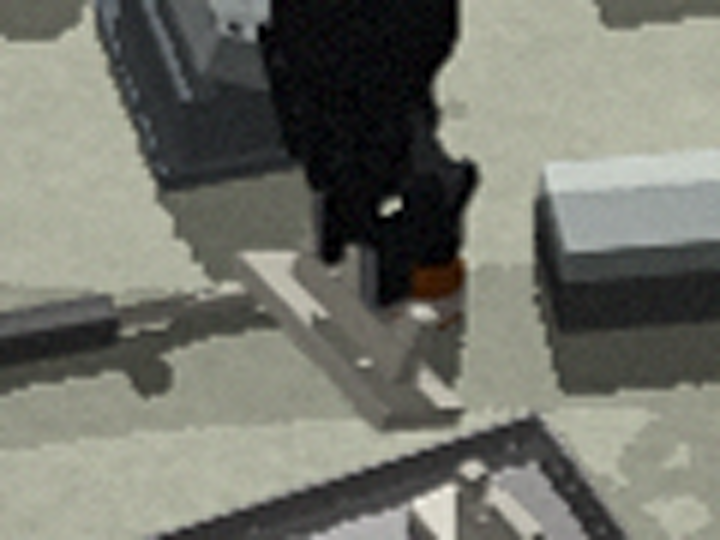

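```bash
python3 - <<'E'
from h import *
np.set_printoptions(precision=3,suppress=True)
def fit(W,p,yaw):
    P=W.reshape(-1,3);P=P[np.isfinite(P).all(1)]
    a=np.radians(yaw);Q=P-p;hv=np.c_[Q[:,0]*np.cos(a)+Q[:,1]*np.sin(a),-Q[:,0]*np.sin(a)+Q[:,1]*np.cos(a),Q[:,2]]*1e3
    k=hv[(hv[:,0]>-45)&(hv[:,0]<-6)&(abs(hv[:,1])<62)&(hv[:,2]>-45)&(hv[:,2]<-2)]
    rng=np.random.default_rng(1);res=[]
    # planes horizontal along v: z = a*h + b
    for ang in range(-45,46,1):
        t=np.tan(np.radians(ang));r=(k[:,2]+ k[:,0]*t)*np.cos(np.radians(ang))
        for b in np.arange(-50,10,1.): res.append(((abs(r-b)<1.5).sum(),ang,b))
    res.sort(reverse=True);print(len(k),res[:8])
fit(np.load('s3.npy'),np.array([.5767,.2228,.1346]),3.6)
sd,d=snap('side');fit(pts('side',d),env.state()['ee_pos'],19.2)
E
```

```text
157 [(np.int64(60), 28, np.float64(-26.0)), (np.int64(60), 27, np.float64(-26.0)), (np.int64(59), 25, np.float64(-26.0)), (np.int64(59), 19, np.float64(-25.0)), (np.int64(58), 25, np.float64(-25.0)), (np.int64(58), 24, np.float64(-25.0)), (np.int64(58), 24, np.float64(-26.0)), (np.int64(58), 20, np.float64(-25.0))]
406 [(np.int64(156), 12, np.float64(-23.0)), (np.int64(152), 11, np.float64(-23.0)), (np.int64(151), 27, np.float64(-26.0)), (np.int64(150), 14, np.float64(-24.0)), (np.int64(149), 26, np.float64(-26.0)), (np.int64(149), 16, np.float64(-24.0)), (np.int64(148), 24, np.float64(-26.0)), (np.int64(148), 21, np.float64(-25.0))]
```

In the last picture the held rest is level along its length, with its base end at panel (420,415), and still tilted about its long axis by 12–25°. The other rest stands in the tray at the bottom of the panel. I'll lower it until the edge touches.

Emit:
jog_arm(
  linear=[
    [0,0,0.03],
    [0,0,0.07],
    [0,0,0.11],
    [0,0,0.14],
    [0,0,0.155],
    [0,0,0.163],
    [0,0,0.168],
    [0,0,0.168],
  ],
  turn=[0,0,0,0,0,0,0,0],
  grip=[0.1,0.1,0.1,0.1,0.1,0.1,0.1,0.1],
)

```text
time: 17.45
ee_pos: [0.5172, -0.2226, 0.0521]
tcp_rot: [0.522, -3.095, 0.001]
force: [-0.0, 0.2, -1.5]
width: 0.0287
grasp_force: 59.6
```

Emit:
jog_arm(
  linear=[
    [0,0,0.002],
    [0,0,0.004],
    [0,0,0.005],
    [0,0,0.005],
  ],
  turn=[0,0,0,0],
  grip=[0.1,0.1,0.1,0.1],
)

```text
time: 17.95
ee_pos: [0.517, -0.2226, 0.0469]
tcp_rot: [0.522, -3.095, 0.001]
force: [-0.7, 0.3, 2.5]
width: 0.0289
grasp_force: 60.1
```

Emit:
jog_arm(
  linear=[
    [0.002,0,0.001],
    [0.005,0,0.0018],
    [0.0075,0,0.0025],
    [0.01,0,0.003],
    [0.01,0,0.003],
  ],
  turn=[0,0,0,0,0],
  grip=[0.1,0.1,0.1,0.1,0.1],
)

```text
time: 18.58
ee_pos: [0.5096, -0.2253, 0.0453]
tcp_rot: [-0.523, 3.096, -0.002]
force: [0.6, 3.0, 15.2]
width: 0.029
grasp_force: 61.3
```

Emit:
jog_arm(
  linear=[
    [0.002,0,0.0005],
    [0.004,0,0.001],
    [0.0065,0,0.002],
    [0.009,0,0.003],
    [0.009,0,0.003],
  ],
  turn=[0,0,0,0,0],
  grip=[0.1,0.1,0.1,0.1,0.1],
)

```text
time: 19.2
ee_pos: [0.5002, -0.2288, 0.0416]
tcp_rot: [0.523, -3.097, 0.002]
force: [-0.4, 0.7, 8.8]
width: 0.0287
grasp_force: 59.5
```

```bash
python3 rp.py i.png
```

```text
19.2 [ 0.5002 -0.2288  0.0416] [ 0.5231 -3.0975  0.0019] 0.028662730430861615 [-0.3612  0.6609  8.7874] 59.53300595283508 1.8426037630229604
30 h/v/z ranges [[ -0.5062 -43.8537 -11.3372]
 [  4.206  -37.0235   3.8491]
 [ 12.9776   9.6143   9.5609]]
slope deg [0. 0.]
```

View pics/i.png

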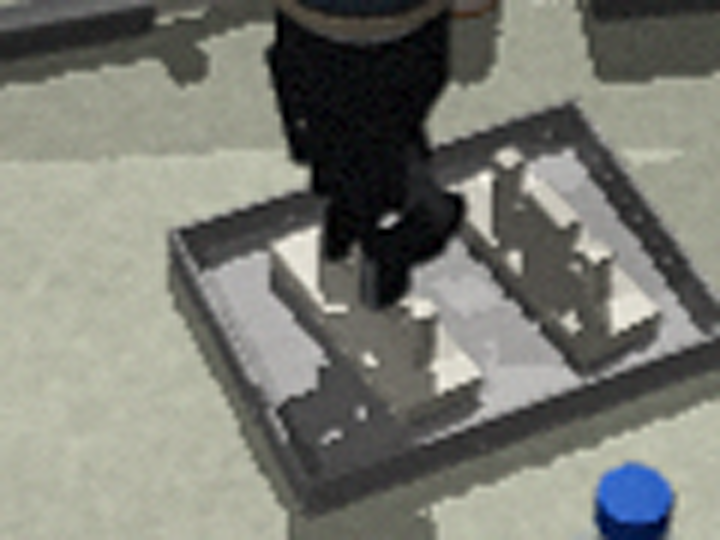

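The rest now sits flat on its base, parallel to the other one (panel (385,330) and (560,270)), with a clear gap between them. I'll open the fingers a little, within the notches, and go straight up.

Emit:
jog_arm(
  linear=[
    [0,0,0],
    [0,0,0],
    [0,0,0],
    [0,0,0],
    [0,0,-0.004],
    [0,0,-0.012],
    [0,0,-0.03],
    [0,0,-0.07],
    [0,0,-0.13],
    [0,0,-0.16],
    [0,0,-0.16],
  ],
  turn=[0,0,0,0,0,0,0,0,0,0,0],
  grip=[0.4,0.4,0.4,0.4,0.4,0.4,0.4,0.4,0.4,0.4,0.4],
)

```text
time: 20.62
ee_pos: [0.5006, -0.229, 0.2037]
tcp_rot: [-0.522, 3.097, -0.005]
force: [0.9, -0.6, -1.2]
width: 0.0343
grasp_force: 0.0
```

```bash
python3 - <<'E'
from h import *
np.set_printoptions(precision=4,suppress=True)
s=env.state();print(s['time'],s['ee_pos'],s['width'],s['force'])
sd,d=snap('side');W=pts('side',d);P=W.reshape(-1,3);P=P[np.isfinite(P).all(1)]
a=np.radians(11.4);Q=P-[.5425,-.2197,0];X=np.c_[Q[:,0]*np.cos(a)+Q[:,1]*np.sin(a),-Q[:,0]*np.sin(a)+Q[:,1]*np.cos(a),Q[:,2]]
for lo,hi in((-.1,.01),(.02,.1)):
    k=X[(X[:,0]>lo)&(X[:,0]<hi)&(abs(X[:,1])<.075)&(X[:,2]>.028)&(X[:,2]<.06)]
    r=cv2.minAreaRect((k[:,:2]*1e3).astype(np.float32));print(len(k),r,k[:,2].max())
t,_=snap('top')
z=sd[220:310,200:330];cv2.imwrite('pics/j.png',np.hstack([cv2.resize(z,(520,360)),cv2.resize(t[160:260,130:208],(280,360))])[:,:,::-1])
E
```

```text
20.625 [ 0.5006 -0.229   0.2037] 0.03425567599211145 [ 0.8574 -0.6445 -1.2051]
161 ((-40.04835510253906, -2.5115623474121094), (14.732756614685059, 86.56029510498047), 10.07799243927002) 0.05084994844047064
159 ((52.9515380859375, -4.210712432861328), (14.630087852478027, 85.5634994506836), 6.544445037841797) 0.04851758664577854
```

View pics/j.png

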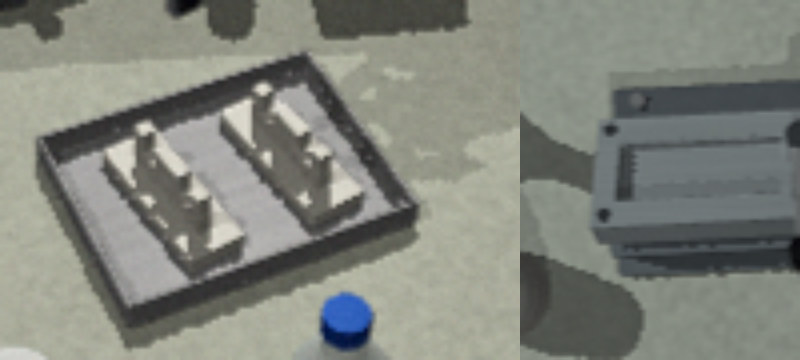

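The rest stands flat and free in the near half of the tray, panel (175,200), about 3° off parallel to the other rest at (290,160). The cavity is empty and the bar is still open, with its knob at the edge of the panel, (795,250). I'll hand it in.

```bash
python3 -c "
from station import env
print(env.job_done())"
```

```text
the job is handed in; nothing more can be done
None
```

The job is handed in at about 21 s of the 61 s allowed (no verdict was shown): the bar is open, and the rest stands released and flat in the tray's near half, about 3° off parallel to the other rest and not touching it.

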